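Spot-check the round plate with the thermometer wand

ROBOT

A 6-joint arm with a two-finger parallel gripper is mounted at the origin on the work surface. World frame = base frame: x ahead of the robot, y to its left, z up, the work surface at z = 0. Lengths are in mm, angles in rad, forces in N, time in s.
With the tool pointing down it reaches from about 350 to 875 mm from the base axis. Payload 4.2 kg.
Tool frame: the origin (TCP) lies on the mounting face of the last link; the fingertips stand 173 mm ahead of it and the grasp point (between the pads) lies 155 mm ahead of it; z points along the fingers, y is the line along which they close (so a half turn about z gives the same grasp; the last joint's range is limited). The gripper opens to 85 mm and grips with 20 to 120 N. Pads are 22 mm wide; open, the fingers measure 114 mm over their backs; the gripper's body (76 mm by 85 mm) begins 54 mm behind the grasp point. The pads swing forward as they close: fully open they stand 13 mm farther back than shut.
Start: joints at [-0.849, 0.385, 0.008, 0, -1.194, -0.259], TCP at [279.046, -559.226, 404.712] pointing down, gripper open.
Joint ranges: [-3.14, 3.14], [-1.21, 2.06], [-1.07, 1.41], [-3.16, 2.05], [-2.99, -0.16], [-3.1, 3.1]. Speed limits (rad/s): [2.79, 2.79, 3.14, 3.14, 3.14, 3.14].

INTERFACE

Orientations are given as a unit quaternion [x, y, z, w].
In Python, from bench import arm gives the robot as it stands. The module is installed in compiled form; this text tells all that it offers.
- The arm moves only by the tool move_arm, never from a script. Its arguments are lists of equal length, an entry for each row: "fingers": the finger opening in mm, from 0 to 85.4; "travel": the shift along the tool's x, y, z in mm, a list of three; "dr": the turn, a rotation vector about the tool's x, y, z in rad, a list of three. A call has 1 to 10 rows; each row is the pose to reach, as a shift and turn from the pose commanded when the call began, along the tool's axes at that moment; what a row does not reach only later rows make up. A row lasts 1/10 s, in which the tool goes at most 50 mm and 8.59 degrees, less where a joint would pass 70% of its speed; a pose out of reach is approached as far as the arm can. A call with a gripper value outside its range is refused whole. The fingers move at their own pace and stop on an object; the grip force is fixed at half the most. Time passes only in rows, so rows that repeat a pose let the fingers close. It gives the time, the measured TCP pose, the force, the opening and the grip force at its end, in the units of the state.
- arm.read_state(): the state, without advancing time (a new reading comes with each control period).
- arm.get_image(name): name is "side" or "top" or "wrist"; returns the picture (400x640x3 uint8, red, green, blue); there is no depth.
- arm.camera_model(name): a dict with "intrinsics" (3x3 intrinsics, pixels), "pose" (4x4, takes a point from camera to world coordinates). Camera axes: x right, y up, looking along -z (the intrinsics and any distortion apply to the point x, -y, -z); pixel columns grow to the right and rows downward; lengths in mm; the calibration is good to about 2 mm. A picture is of the moment at which its call begins: read the wrist's pose just before it. camera_model takes no time and is no camera call; for the wrist camera it gives the pose at the moment of the call.
- arm.job_done(): hands the job in; it is judged then, once.
The state is a dict: "clock": time; "joints": joint angles; "joint_vel": joint speeds; "joint_efforts": joint torques, N m; "position": TCP position; "ee_rot": TCP orientation; "contact_force": force on the tool from outside, world axes, zero at the start; "wrist_torque": the same for the moment, N m; "gripper_width": finger opening in mm; "grasp_force": force on a finger pad.
Only numpy, scipy, OpenCV 4.12 (cv2) and the standard library are available. Lean on these libraries where they do the work, as an engineer would, in place of code of your own. Each camera call takes 0.05 s, during which the arm holds its last target. There are 200 camera calls.

TASK

Turn the knob of the peak readout counterclockwise until its pointer is fully back at the zero stop. Then take the spot-thermometer wand from its cradle and hold its nose 80 mm from the middle of the round plate, pointing square at the plate's face, still for two seconds and without touching the ware. Finally lay the wand back in its cradle as you found it (do not drop it) and let go, leaving the other things on the bench undisturbed.

Things in the scene. Friction and masses are not known exactly. Their poses are not given: they have to be found in the camera images.
- readout: Grey box 150 x 150 mm, 68 mm high, fixed to the bench, with a white round dial and a black knob in the middle of its top. Origin: centre of the underside; z up. The zero mark and stop pin of the dial lie towards its own -x side.
- peak_knob (a joint): Angle of the readout's knob (rad): 0 at the zero stop, growing as the knob turns clockwise seen from above, to at most 2.7. It stays where it is left (about 0.04 N m of friction).
- knob_grip (a point): Point on the knob's vertical axis at grip height, 104 mm above the bench. The knob's bar grip is 50 mm long, 14 mm wide, from 82 to 116 mm above the bench, on a disc 52 mm across with its top at 82 mm. The point turns with the knob: x axis along the bar; the pointer is at its -x end. At the zero stop its axes agree with the readout's.
- wand: Grey spot-thermometer wand, loose, about 180 g. Straight handle 170 mm long (along own x), 26 mm wide (y), 30 mm tall (z); origin at the middle of the handle, z up as it lies in the cradle. A round nose, 26 to 32 mm across and 55 mm long, leaves the +x end (from x = 75 mm on the axis) bent 35 degrees downwards. It looks along the nose.
- wand_nose (a point): Centre of the nose's end face, at (120, 0, -31.5) mm in the wand's frame. Its own x axis is the line of sight, 35 degrees below the wand's x axis.
- wand_spot (a point): The measuring point in the air 80 mm ahead of the nose on the line of sight, at (185.6, 0, -77.4) mm in the wand's frame; same axes as the nose point.
- cradle: Fixed metal cradle, base 200 x 90 x 12 mm, with two notched supports 14 mm thick at x = -62 and +62 mm; notches 36 mm wide, floors 60 mm and cheek tops 80 mm above the bench. The wand lies in both notches along the cradle's x axis, nose at the +x end; fingers pass between the supports (110 mm free). Origin: centre of the underside.
- cradle_seat (a point): Where the wand's origin lies when the wand is centred in the cradle: 75 mm above the bench, over the cradle's origin; same axes as the cradle.
- round_plate: Fixed wire stand with the round white ceramic plate, 120 mm across and 8 mm thick, leaning back 35 degrees so that it faces its own +x and upwards. Origin: on the bench, straight below the middle of the plate. Highest point about 135 mm.
- round_plate_face (a point): Middle of the round plate's face, 85 mm above the bench. Its x axis is the plate's outward normal, 35 degrees above level; y level.
- square_tile: A like stand with a square white tile, 110 mm wide: not the one to measure. Same origin and lean. Highest point about 131 mm.
- glaze_bottle: White plastic bottle, loose, 64 mm across, 170 mm tall. Origin: centre of the underside.
- kiln_prop: Upright fired-clay post, loose, 50 x 50 mm, 190 mm tall. Origin: centre of the underside.
- cup: White cup, loose, 76 mm across, 80 mm tall. Origin: centre of the underside.
- banding_wheel: Fixed dark iron turntable, 200 mm across, 60 mm high. Origin: centre of the underside.
- bowl: White bowl, loose, standing on the turntable, 110 mm across, 50 mm tall. Origin: centre of the underside.
Mind the look-alikes: they are no part of the job. Leave any orange look-alike of the cradle alone.

How it is judged (in metres and radians):
On the way, in this order (a step that is already met when the one before it is completed fails the run):
1. the pointer is back at its zero stop (value of joint peak_knob below 0.08 rad), for 0.1 s.
2. the wand is held still, its nose 80 mm from the middle of the round plate and square to its face (distance between wand_spot and round_plate_face below 0.015 m and x of wand_nose in the frame of round_plate_face above 0.04 m and angle between the x axis of wand_nose and the x axis of round_plate_face, either way round below 0.2 rad and linear speed of wand below 0.02 m/s and angular speed of wand below 0.15 rad/s), for 1.5 s.
At the end, for the whole second after the job is handed in: The knob stands within 0.08 rad of its zero stop, and the wand lies at rest in both notches of the cradle, nose at the cradle's +x end and bent downwards: its origin within 20 mm along, 8 mm across and 5 mm in height of the seat, tilted less than 0.12 rad, released (value of joint peak_knob below 0.08 rad and x of wand in the frame of cradle_seat between -0.02 and 0.02 m and y of wand in the frame of cradle_seat between -0.008 and 0.008 m and z of wand in the frame of cradle_seat between -0.005 and 0.005 m and x of wand_nose in the frame of cradle_seat above 0.08 m and angle between wand's own z axis and vertical below 0.12 rad and linear speed of wand below 0.02 m/s); the robot touches nothing.
It fails at once if the wand touches the ware or the stands (over 1 N) (contact force between wand and round_plate above 1 N or contact force between wand and square_tile above 1 N).
It fails at once if the robot presses on the plate or tile (over 3 N) (contact force between any of the arm, the fingers and round_plate above 3 N or contact force between any of the arm, the fingers and square_tile above 3 N).
It fails at once if the wand is dropped (falls freely faster than 0.45 m/s, about 10 mm) (contact force between the fingers and wand below 0.1 N and linear speed of wand above 0.45 m/s).
It fails at once if a bystander (bottle, prop, cup or bowl) is moved more than 20 mm or tipped over (distance of any of glaze_bottle, kiln_prop, cup, bowl from where it was at the start of the episode above 0.02 m or angle between any of glaze_bottle, kiln_prop, cup, bowl's own z axis and vertical above 0.5 rad).
It also fails if it takes over 72 s, if anything falls off the work surface, if the arm or the gripper's body presses on something with over 40 N, if the wrist force passes 120 N, or if a joint passes its speed limit or range.

## Working session

There is one attempt and no reset: what is moved stays moved. The work goes in short steps, Python scripts to look and compute and a tool call to move; the robot and the scene stay as the last step left them, time stands still between calls to the robot, and variables do not carry over. Pictures are saved under pics/ and viewed, at most 10 in all, crops included, and the job is handed in when it is done.

Besides the shell and the picture viewer there is one more tool, called after "Emit:" as name(argument=value, ...) on one line, values as JSON. move_arm: Moves the arm, as the interface text tells. Its arguments: {"type":"object","properties":{"fingers":{"type":"array","items":{"type":"number"}},"travel":{"type":"array","items":{"type":"array","items":{"type":"number"}}},"dr":{"type":"array","items":{"type":"array","items":{"type":"number"}}}},"required":["fingers","travel","dr"]}

```bash
mkdir -p pics; python3 - <<'E'
from bench import arm
import cv2,numpy as np
for n in ("top","side"):
    im=arm.get_image(n); cv2.imwrite(f"pics/{n}0.png",im[:,:,::-1])
    m=arm.camera_model(n); print(n,np.round(m["intrinsics"],1).tolist(),np.round(m["pose"],3).tolist(),[k for k in m])
s=arm.read_state();print({k:np.round(v,3).tolist() for k,v in s.items()})
E
```

```text
top [[419.1, 0.0, 320.4], [0.0, 419.1, 199.8], [0.0, 0.0, 1.0]] [[-0.003, 0.984, -0.18, 255.598], [-1.0, -0.004, -0.003, 4.18], [-0.004, 0.18, 0.984, 1298.398], [0.0, 0.0, 0.0, 1.0]] ['intrinsics', 'pose']
side [[413.5, 0.0, 316.0], [0.0, 413.5, 197.1], [0.0, 0.0, 1.0]] [[0.94, 0.18, -0.289, 79.718], [-0.34, 0.487, -0.805, -1087.414], [-0.004, 0.855, 0.519, 806.545], [0.0, 0.0, 0.0, 1.0]] ['intrinsics', 'pose']
{'clock': 0.1, 'joints': [-0.849, 0.386, 0.007, -0.0, -1.194, -0.259], 'joint_vel': [-0.001, -0.001, 0.004, 0.0, -0.001, -0.001], 'joint_efforts': [-0.001, -39.332, 18.893, 4.198, -0.003, 0.0], 'position': [279.0, -559.079, 403.708], 'ee_rot': [-0.229, 0.973, 0.001, -0.0], 'contact_force': [-0.417, -0.126, -0.216], 'wrist_torque': [0.018, 0.022, 0.039], 'grasp_force': 0.0, 'gripper_width': 85.332}
```

View pics/top0.png

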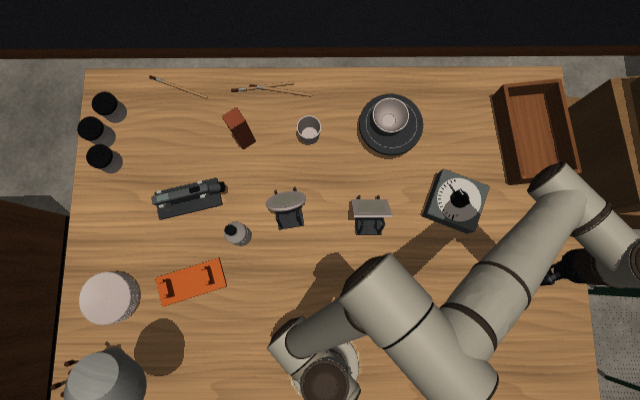

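View pics/side0.png

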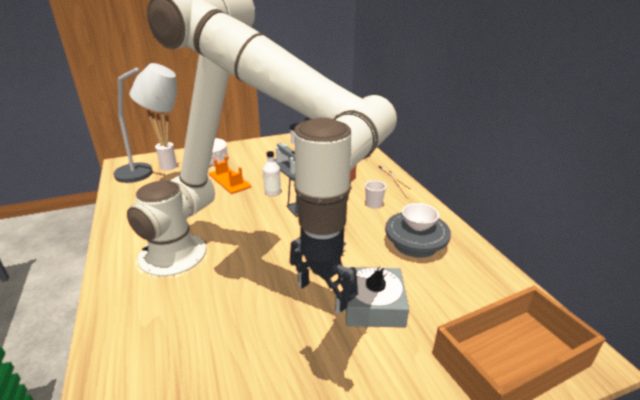

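The top view shows the wand in its cradle at about (188,197), the orange look-alike at (192,282), the round plate at (286,202), the tile at (370,210), the readout at (457,200), the bottle at (237,233), the prop at (239,128), the cup at (309,129) and the bowl at (391,117). The side view is mostly blocked by the arm. I'll enlarge the top view.

```bash
python3 - <<'E'
import cv2,numpy as np
im=cv2.imread("pics/top0.png")
a=cv2.resize(im[165:265,140:340],(800,400),interpolation=cv2.INTER_CUBIC)
b=cv2.resize(im[165:240,340:500],(800,375),interpolation=cv2.INTER_CUBIC)[:,:]
b=cv2.resize(im[165:240,410:495],(227,200),interpolation=cv2.INTER_CUBIC)
c=np.zeros((600,800,3),np.uint8);c[:400]=a;c[400:600,:227]=b
c[400:600,240:240+400]=cv2.resize(im[180:230,420:520],(400,200),interpolation=cv2.INTER_CUBIC)
cv2.imwrite("pics/crop0.png",c)
E
```

```text
(no output)
```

View pics/crop0.png

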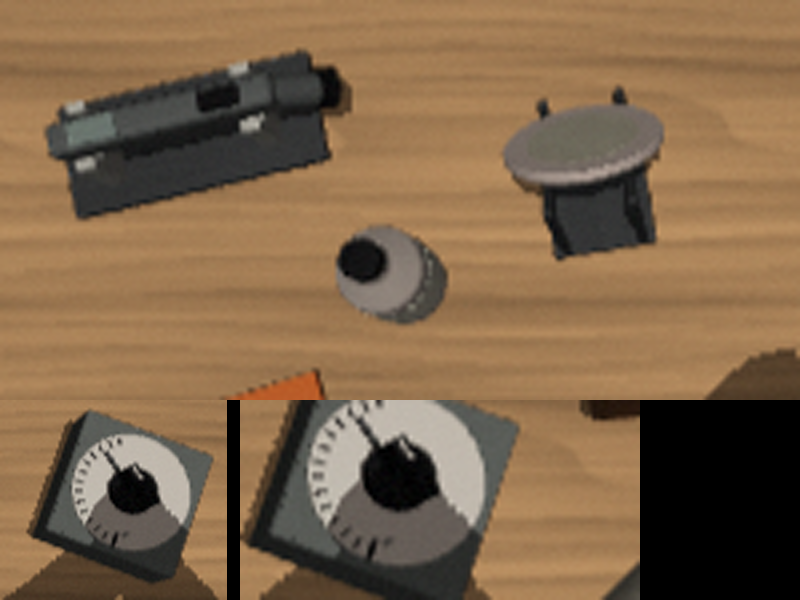

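The crop shows the wand's nose end at the right, pointing towards world -y. The plate's upper rim is on its robot side, so it faces away from the robot. The dial pointer points up-left and the zero mark is at lower-left, so the knob is about 2.1 rad clockwise of zero. Next I'll measure with ray casts.

```bash
cat >h.py <<'E'
from bench import arm
import cv2,numpy as np
from scipy.spatial.transform import Rotation as Ro
np.set_printoptions(precision=3,suppress=True)
def cast(m,px,z):
    px=np.atleast_2d(px).astype(float);K=np.array(m["intrinsics"]);T=np.array(m["pose"])
    d=np.c_[px,np.ones(len(px))]@np.linalg.inv(K).T*[1,-1,-1]@T[:3,:3].T;o=T[:3,3]
    return o+d*((z-o[2])/d[:,2])[:,None]
def proj(m,P):
    K=np.array(m["intrinsics"]);T=np.array(m["pose"]);q=(np.atleast_2d(P)-T[:3,3])@T[:3,:3]*[1,-1,-1]
    q=q@K.T;return q[:,:2]/q[:,2:]
def ypsi(R): y=R.as_matrix()[:,1];return np.arctan2(y[1],y[0])
def plan(g,psi,reach=155):
    """travel/dr to bring the grasp point to g, tool down, tool y at heading psi"""
    s=arm.read_state();R=Ro.from_quat(s["ee_rot"]);p=np.array(s["position"])
    y=np.array([np.cos(psi),np.sin(psi),0]);z=np.array([0,0,-1.]);x=np.cross(y,z)
    Rt=Ro.from_matrix(np.c_[x,y,z]);t=np.array(g,float)+[0,0,reach]
    print("travel",R.inv().apply(t-p),"dr",(R.inv()*Rt).as_rotvec(),"tcp",p,"j1,j6",s["joints"][0],s["joints"][5],"psi",ypsi(R),
      "j6 end",s["joints"][5]-((psi-ypsi(R)+np.pi)%(2*np.pi)-np.pi)+np.arctan2(t[1],t[0])-np.arctan2(p[1],p[0]))
E
python3 - <<'E'
from h import *
m=arm.camera_model("top");im=cv2.imread("pics/top0.png");hsv=cv2.cvtColor(im,cv2.COLOR_BGR2HSV)
def show(n,px,z): print(n,cast(m,px,z)[:,:2].tolist())
show("knob top",[[410+133/2.67,165+85/2.67]],105)
L=lambda x,y:[410+x/2.67,165+(y-400)/2.67]
show("box top corners",[L(90,410),L(212,455),L(165,582),L(50,545)],68)
C=lambda x,y:[140+x/4,165+y/4]
show("wand tail,bend",[C(50,142),C(318,88)],90)
show("cradle base corners",[C(80,215),C(328,158)],12)
show("bottle top",[C(362,260)],170)
# plate: nonbrown mask
for n,(x0,y0,x1,y1) in dict(plate=(262,186,310,215)).items():
    g=im[y0:y1,x0:x1].astype(int);sat=hsv[y0:y1,x0:x1,1];v=hsv[y0:y1,x0:x1,2]
    k=((sat<75)&(v>80)).astype(np.uint8)
    c=max(cv2.findContours(k,0,cv2.CHAIN_APPROX_NONE)[0],key=cv2.contourArea)
    e=cv2.fitEllipse(cv2.convexHull(c));ctr=np.array(e[0])+[x0,y0];print(e,ctr);show("plate ctr",[ctr],85)
show("prop top,cup",[[234,115]],190);show("cup",[[309,129]],60)
print(hsv[195:212:4,270:306:6].tolist())
show("feet",[C(543,103),C(620,93)],10);show("stand base rear",[C(560,258),C(655,242)],3)
R=Ro.from_quat(arm.read_state()["ee_rot"]);print("psi0",ypsi(R))
w=arm.camera_model("wrist");print(np.round(w["pose"],2),w["intrinsics"])
E
```

```text
knob top [[481.4526880891772, -395.17523389340016]]
box top corners [[575.042184995436, -364.38811690371864], [522.4018501541691, -498.31457798018147], [379.70267429170633, -435.8807396026766], [421.19239177000327, -311.51895142229296]]
wand tail,bend [[476.8182919214138, 501.36100602215595], [516.560903073179, 306.1260287672061]]
cradle base corners [[433.49530264847556, 506.1848600328012], [477.59198131530826, 315.5645499736878]]
bottle top [[380.2688230700058, 251.5644455597481]]
((23.484458923339844, 14.729620933532715), (18.688217163085938, 40.29878616333008), 78.69672393798828) [285.484 200.73 ]
plate ctr [[475.5483343253621, 111.29314894801523]]
prop top,cup [[700.5701096700029, 248.87426343427387]]
cup [[705.8272450745441, 43.26296388526464]]
[[[15, 121, 166], [13, 42, 116], [25, 42, 108], [23, 41, 105], [20, 42, 108], [12, 41, 113]], [[12, 39, 119], [22, 42, 109], [22, 45, 107], [25, 45, 107], [20, 42, 110], [9, 37, 116]], [[12, 40, 114], [24, 45, 107], [21, 47, 109], [21, 45, 108], [12, 39, 117], [10, 39, 139]], [[11, 41, 131], [9, 37, 116], [12, 37, 124], [10, 38, 155], [13, 38, 159], [0, 0, 24]], [[15, 127, 90], [9, 30, 60], [12, 26, 49], [135, 21, 24], [110, 31, 25], [105, 9, 54]]]
feet [[521.1002278326855, 148.86471758923915], [528.8817195488155, 88.47956853646541]]
stand base rear [[399.7340152318253, 134.47475493868404], [411.9511929148001, 60.805465782051606]]
psi0 2.0334682360974172
[[  -0.45   -0.85   -0.29  205.04]
 [   0.89   -0.42   -0.14 -596.17]
 [   0.     -0.32    0.95  372.44]
 [   0.      0.      0.      1.  ]] [[303.946   0.    322.088]
 [  0.    303.946 196.949]
 [  0.      0.      1.   ]]
```

```bash
python3 -c "
from h import *
plan([477,-399,220],2.226)"
```

```text
travel [-248.636   54.815   28.788] dr [ 0.002  0.    -0.193] tcp [ 279.    -559.079  403.708] j1,j6 -0.8493797000061547 -0.2585863464127053 psi 2.0334682360974172 j6 end -0.03978802918412394
```

Emit:
move_arm(fingers=[85, 85, 85, 85, 85, 85, 85, 85], travel=[[-250, 55, 29], [-250, 55, 29], [-250, 55, 29], [-250, 55, 29], [-250, 55, 29], [-250, 55, 29], [-250, 55, 29], [-250, 55, 29]], dr=[[0, 0, -0.193], [0, 0, -0.193], [0, 0, -0.193], [0, 0, -0.193], [0, 0, -0.193], [0, 0, -0.193], [0, 0, -0.193], [0, 0, -0.193]])

```text
clock: 0.9
position: [477.7, -398.8, 375.5]
ee_rot: [-0.322, 0.947, 0.0, -0.0]
contact_force: [-0.7, -1.1, 0.4]
gripper_width: 85.2
grasp_force: 0.0
```

```bash
python3 - <<'E'
from h import *
im=arm.get_image("wrist")[:,:,::-1];cv2.imwrite("pics/w1.png",im)
m=arm.camera_model("wrist");print(m["pose"]);print(arm.read_state()["position"],proj(m,[[477,-399,116],[477,-399,68]]))
np.save("w1.npy",m["pose"])
E
```

```text
[[  -0.609   -0.752   -0.254  411.708]
 [   0.793   -0.576   -0.195 -449.74 ]
 [   0.001   -0.32     0.947  344.446]
 [   0.       0.       0.       1.   ]]
[ 477.257 -399.203  375.728] [[322.573 203.37 ]
 [322.469 186.146]]
```

View pics/w1.png

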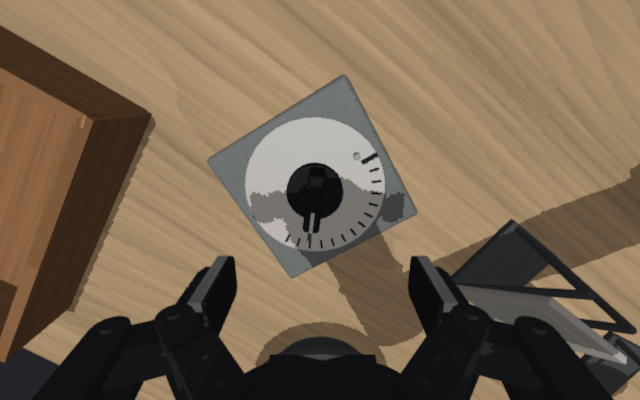

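The box corners are at (345,75), (208,160), (292,278) and (416,213). The dial centre is near (315,184), the zero mark at (370,159) and the pointer tip at (309,240).

```bash
python3 - <<'E'
from h import *
m=arm.camera_model("wrist");im=cv2.imread("pics/w1.png")
c=cast(m,[[345,75],[208,160],[292,278],[416,213]],68);print("corners",c,"ctr",c.mean(0),np.linalg.norm(np.diff(c[[0,1,2,3,0]],axis=0),axis=1))
e=c[0]-c[1]+c[3]-c[2];f=c[2]-c[1]+c[3]-c[0];print("edge headings",np.arctan2(e[1],e[0]),np.arctan2(f[1],f[0]))
d=cast(m,[[245,184],[385,184],[315,117],[315,250]],68);print("dial",(d[0]+d[1])/2,(d[2]+d[3])/2,np.linalg.norm(d[0]-d[1]),np.linalg.norm(d[2]-d[3]))
o=cast(m,[[315,184]],68)[0];z=cast(m,[[370,159]],68)[0]-c.mean(0);p=cast(m,[[309.5,240]],68)[0]-c.mean(0)
print("zero",np.arctan2(z[1],z[0]),"pointer",np.arctan2(p[1],p[0]))
g=cv2.cvtColor(im,cv2.COLOR_BGR2GRAY)[150:250,270:360]
k=(g<38).astype(np.uint8);cc=max(cv2.findContours(k,0,2)[0],key=cv2.contourArea);print("knob blob",np.array(cv2.boundingRect(cc))+[270,150,0,0])
q=cast(m,[[314,216],[311.5,232]],[100]);print("white line on pointer heading",np.arctan2(*(q[1]-q[0])[[1,0]]))
E
```

```text
corners [[ 387.664 -443.583   68.   ]
 [ 521.288 -498.063   68.   ]
 [ 576.762 -362.933   68.   ]
 [ 443.066 -309.752   68.   ]] ctr [ 482.195 -403.583   68.   ] [144.304 146.074 143.885 144.845]
edge headings 2.758723757848906 1.1797825461131815
dial [ 479.616 -405.893   68.   ] [ 483.056 -403.305   68.   ] 132.50728017359316 131.56146439321762
zero 2.7219184980004956 pointer 0.5418033590421778
knob blob [287 163  56  70]
white line on pointer heading 0.5022294058416782
```

```bash
python3 -c "
from h import *
plan([482,-403.5,106],2.10)
plan([482,-403.5,106],2.10+2.22)"
```

```text
travel [ -1.178  -6.328 114.726] dr [ 0.    -0.     0.125] tcp [ 477.257 -399.203  375.728] j1,j6 -0.43681281467555483 -0.4795959461067621 psi 2.2252372959605253 j6 end -0.3547614086041353
travel [ -1.178  -6.328 114.726] dr [ 0.     0.    -2.095] tcp [ 477.257 -399.203  375.728] j1,j6 -0.43681281467555483 -0.4795959461067621 psi 2.2252372959605253 j6 end -2.574761408604135
```

Emit:
move_arm(fingers=[85, 85, 85, 85, 85, 85, 40, 0, 0, 0], travel=[[-1, -6, 30], [-1, -6, 65], [-1, -6, 95], [-1, -6, 110], [-1, -6, 114], [-1, -6, 114], [-1, -6, 114], [-1, -6, 114], [-1, -6, 114], [-1, -6, 114]], dr=[[0, 0, 0.12], [0, 0, 0.12], [0, 0, 0.12], [0, 0, 0.12], [0, 0, 0.12], [0, 0, 0.12], [0, 0, 0.12], [0, 0, 0.12], [0, 0, 0.12], [0, 0, 0.12]])

```text
clock: 1.95
position: [482.7, -402.5, 262.4]
ee_rot: [-0.265, 0.964, -0.0, 0.0]
contact_force: [-0.9, -0.3, 0.1]
gripper_width: 27.8
grasp_force: 0.0
```

Emit:
move_arm(fingers=[0, 0, 0, 0], travel=[[0, 0, 0], [0, 0, 0], [0, 0, 0], [0, 0, 0]], dr=[[0, 0, 0], [0, 0, 0], [0, 0, 0], [0, 0, 0]])

```text
clock: 2.35
position: [483.0, -402.9, 262.4]
ee_rot: [-0.265, 0.964, -0.001, 0.001]
contact_force: [1.0, -2.5, 2.2]
gripper_width: 12.6
grasp_force: 62.5
```

The bar is gripped and the side force is small. Now I'll turn it.

Emit:
move_arm(fingers=[0, 0, 0, 0, 0, 0, 0, 0, 0, 0], travel=[[0, 0, 0], [0, 0, 0], [0, 0, 0], [0, 0, 0], [0, 0, 0], [0, 0, 0], [0, 0, 0], [0, 0, 0], [0, 0, 0], [0, 0, 0]], dr=[[0, 0, -0.14], [0, 0, -0.28], [0, 0, -0.42], [0, 0, -0.56], [0, 0, -0.7], [0, 0, -0.84], [0, 0, -0.98], [0, 0, -1.12], [0, 0, -1.26], [0, 0, -1.4]])

```text
clock: 3.35
position: [483.2, -403.0, 262.4]
ee_rot: [0.825, -0.565, 0.001, 0.0]
contact_force: [1.8, -3.5, 2.6]
gripper_width: 12.8
grasp_force: 62.4
```

Emit:
move_arm(fingers=[0, 0, 0, 0, 0, 0, 0, 0, 0], travel=[[0, 0, 0], [0, 0, 0], [0, 0, 0], [0, 0, 0], [0, 0, 0], [0, 0, 0], [0, 0, 0], [0, 0, 0], [0, 0, 0]], dr=[[0, 0, -0.14], [0, 0, -0.28], [0, 0, -0.42], [0, 0, -0.56], [0, 0, -0.65], [0, 0, -0.72], [0, 0, -0.76], [0, 0, -0.78], [0, 0, -0.78]])

```text
clock: 4.25
position: [483.4, -402.9, 262.4]
ee_rot: [0.977, -0.211, 0.001, 0.001]
contact_force: [1.9, -3.1, 2.5]
gripper_width: 12.9
grasp_force: 62.4
```

```bash
python3 -c "
from h import *
s=arm.read_state();print(s['wrist_torque'],s['contact_force'],s['joints'],ypsi(Ro.from_quat(s['ee_rot'])),s['grasp_force'],s['gripper_width'])"
```

```text
[-1.    -0.661  0.103] [ 1.901 -3.119  2.487] [-0.438  0.518 -0.16   0.001 -0.889  1.583] -1.996058234017708 62.410011291503906 12.948524196091208
```

Emit:
move_arm(fingers=[0, 0, 0, 0], travel=[[0, 0, 0], [0, 0, 0], [0, 0, 0], [0, 0, 0]], dr=[[0, 0, -0.02], [0, 0, -0.04], [0, 0, -0.05], [0, 0, -0.05]])

```text
clock: 4.65
position: [483.3, -402.9, 262.4]
ee_rot: [0.982, -0.187, 0.002, 0.001]
contact_force: [3.4, -3.6, 3.0]
gripper_width: 13.2
grasp_force: 62.5
```

```bash
python3 -c "
from h import *
s=arm.read_state();print(s['wrist_torque'],s['contact_force'],s['joints'],ypsi(Ro.from_quat(s['ee_rot'])),s['grasp_force'],s['gripper_width'])"
```

```text
[-1.177 -0.94  -0.297] [ 3.365 -3.559  2.971] [-0.438  0.518 -0.16   0.    -0.889  1.633] -1.9465351285464194 62.51312613487244 13.177451387802996
```

Emit:
move_arm(fingers=[0, 0, 0], travel=[[0, 0, 0], [0, 0, 0], [0, 0, 0]], dr=[[0, 0, -0.03], [0, 0, -0.03], [0, 0, -0.03]])

```text
clock: 4.95
position: [483.2, -403.0, 262.4]
ee_rot: [0.985, -0.174, 0.002, 0.0]
contact_force: [3.9, -4.7, 3.8]
gripper_width: 12.8
grasp_force: 64.3
```

```bash
python3 -c "
from h import *
s=arm.read_state();print(s['wrist_torque'],ypsi(Ro.from_quat(s['ee_rot'])),s['gripper_width'])"
```

```text
[-1.157 -1.009 -1.042] -1.9201006290508993 12.775959836511461
```

The torque jumped to -1.04 N m, so the knob is firmly on its stop. I'll release it and rise.

Emit:
move_arm(fingers=[85, 85, 85, 85, 85, 85, 85, 85, 85], travel=[[0, 0, 0], [0, 0, 0], [0, 0, 0], [0, 0, 0], [0, 0, -20], [0, 0, -60], [0, 0, -110], [0, 0, -120], [0, 0, -120]], dr=[[0, 0, 0.02], [0, 0, 0.02], [0, 0, 0.02], [0, 0, 0.02], [0, 0, 0.02], [0, 0, 0.02], [0, 0, 0.02], [0, 0, 0.02], [0, 0, 0.02]])

```text
clock: 5.85
position: [482.7, -402.5, 384.4]
ee_rot: [0.983, -0.182, 0.003, 0.001]
contact_force: [0.9, 0.3, -1.0]
gripper_width: 85.1
grasp_force: 0.0
```

```bash
python3 - <<'E'
from h import *
im=arm.get_image("wrist")[:,:,::-1];cv2.imwrite("pics/w2.png",im);m=arm.camera_model("wrist")
g=cv2.cvtColor(im,cv2.COLOR_BGR2GRAY);print(proj(m,[[482,-403.5,68]]))
# hover over the wand: handle heading from top view (axis at z 90)
tail,bend=np.array([476.8,501.4]),np.array([516.6,306.1])
a=np.arctan2(*(bend-tail)[::-1]);print("wand yaw",a,np.linalg.norm(bend-tail))
c=tail+85*np.array([np.cos(a),np.sin(a)]);print("origin",c)
plan([c[0],c[1],260],a+np.pi/2);plan([c[0],c[1],260],a-np.pi/2)
E
```

```text
[[323.463 184.17 ]]
wand yaw -1.3697601257435452 199.31414902108676
origin [493.773 418.112]
travel [-282.783 -770.149  -32.727] dr [ 0.    -0.001 -2.138] tcp [ 482.332 -402.215  381.823] j1,j6 -0.43795665090543895 1.6432387346658484 psi -1.9366676150031956 j6 end 0.903220254574018
travel [-282.783 -770.149  -32.727] dr [-0.001 -0.     1.004] tcp [ 482.332 -402.215  381.823] j1,j6 -0.43795665090543895 1.6432387346658484 psi -1.9366676150031956 j6 end 4.044812908163811
```

View pics/w2.png

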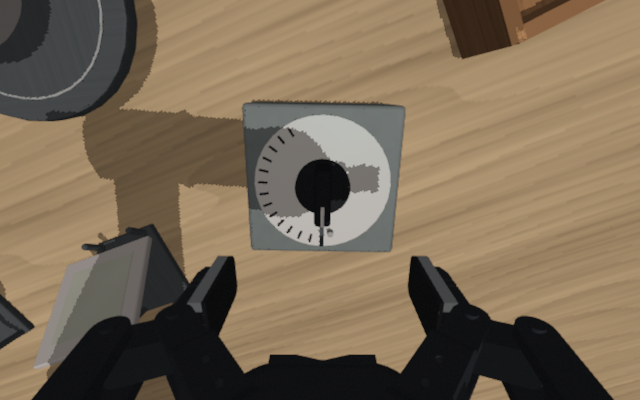

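The pointer (322,230) is on the zero mark next to the stop pin. I'll cross towards the wand and take a wrist picture over the plate on the way.

Emit:
move_arm(fingers=[85, 85, 85, 85, 85, 85, 85, 85, 85, 85], travel=[[-283, -770, -33], [-283, -770, -33], [-283, -770, -33], [-283, -770, -33], [-283, -770, -33], [-283, -770, -33], [-283, -770, -33], [-283, -770, -33], [-283, -770, -33], [-283, -770, -33]], dr=[[0, 0, 1.0], [0, 0, 1.0], [0, 0, 1.0], [0, 0, 1.0], [0, 0, 1.0], [0, 0, 1.0], [0, 0, 1.0], [0, 0, 1.0], [0, 0, 1.0], [0, 0, 1.0]])

```text
clock: 6.9
position: [488.9, 65.4, 398.3]
ee_rot: [0.776, -0.631, -0.001, 0.002]
contact_force: [1.2, 0.2, -0.5]
gripper_width: 85.5
grasp_force: 0.0
```

```bash
python3 - <<'E'
from h import *
s=arm.read_state();print(s["position"],s["joint_vel"])
m0=arm.camera_model("wrist");im=arm.get_image("wrist")[:,:,::-1];cv2.imwrite("pics/w3.png",im);m=arm.camera_model("wrist")
print(m0["pose"],m["pose"]);print(proj(m,[[478,111,85]]));np.save("w3.npy",m0["pose"])
E
```

```text
[488.919  65.378 398.313] [ 0.978  0.074  0.144  0.005 -0.064 -0.966]
[[ -0.979   0.191   0.07  505.494]
 [ -0.203  -0.928  -0.313 -15.781]
 [  0.005  -0.32    0.947 367.066]
 [  0.      0.      0.      1.   ]] [[ -0.978   0.198   0.069 506.821]
 [ -0.209  -0.926  -0.314 -10.332]
 [  0.002  -0.322   0.947 367.353]
 [  0.      0.      0.      1.   ]]
[[324.43  223.844]]
```

View pics/w3.png

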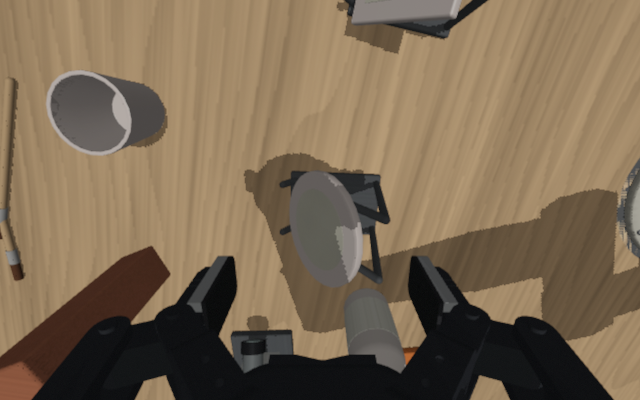

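The plate ellipse spans about x 290–362 and y 171–287, centre near (326,229), with its face towards the image left (world +x). I'll fit the ellipses in both views.

```bash
python3 - <<'E'
from h import *
from scipy.optimize import brentq
mt=arm.camera_model("top");mw={**arm.camera_model("wrist"),"pose":np.load("w3.npy")}
def ell(f,x0,y0,x1,y1,smax,vmin):
    im=cv2.imread(f)[y0:y1,x0:x1];h=cv2.cvtColor(im,cv2.COLOR_BGR2HSV)
    k=((h[...,1]<smax)&(h[...,2]>vmin)).astype(np.uint8);k=cv2.morphologyEx(k,cv2.MORPH_OPEN,np.ones((3,3),np.uint8))
    c=max(cv2.findContours(k,0,1)[0],key=cv2.contourArea);e=cv2.fitEllipse(cv2.convexHull(c))
    return np.array(e[0])+[x0,y0],e[1],e[2]
n=lambda t:np.array([np.cos(t)*np.cos(.611),np.sin(t)*np.cos(.611),np.sin(.611)])
rays=[]
for f,b,m in (("pics/top0.png",(262,186,310,216,75,80),mt),("pics/w3.png",(278,162,372,289,75,80),mw)):
    c,ax,ang=ell(f,*b);print(f,c,ax,ang)
    P=cast(m,c,82.7)[0];print("centre of face",P+4*n(0.13))
    d=np.array([np.cos(np.radians(ang)),np.sin(np.radians(ang))])
    g=lambda t:np.cross(d,(lambda q:q[1]-q[0])(proj(m,[P,P+10*n(t)])))
    ts=np.linspace(-.7,.9,161);v=[g(t) for t in ts]
    print("yaw",[round(brentq(g,ts[i],ts[i+1]),3) for i in range(160) if v[i]*v[i+1]<0])
    rays.append((np.array(m["pose"])[:3,3],P))
(o1,p1),(o2,p2)=rays;d1,d2=p1-o1,p2-o2
A=np.c_[d1,-d2];s=np.linalg.lstsq(A,o2-o1,rcond=None)[0];print("triang",o1+s[0]*d1,o2+s[1]*d2)
E
```

```text
pics/top0.png [285.474 200.738] (18.674278259277344, 40.29037094116211) 78.76721954345703
centre of face [479.188 111.951  84.995]
yaw [0.17]
pics/w3.png [325.73  228.502] (70.51276397705078, 120.2739486694336) 165.7969970703125
centre of face [477.292 111.112  84.995]
yaw [0.155]
triang [475.661 111.391  84.237] [474.172 110.172  83.859]<stdin>:15: DeprecationWarning: Arrays of 2-dimensional vectors are deprecated. Use arrays of 3-dimensional vectors instead. (deprecated in NumPy 2.0)
```

```bash
python3 -c "
from h import *
plan([494,418,240],-2.94)"
```

```text
travel [-338.765  -76.868    3.941] dr [0.002 0.001 0.009] tcp [489.693  70.648 398.734] j1,j6 0.4717935047772311 -0.26036676530868436 psi -2.9308804513825293 j6 end 0.30772868180558316
```

Emit:
move_arm(fingers=[85, 85, 85, 85, 85, 85, 85, 85, 85, 85], travel=[[-330, -77, 4], [-330, -77, 4], [-330, -77, 4], [-330, -77, 4], [-330, -77, 4], [-330, -77, 4], [-330, -77, 4], [-330, -77, 4], [-330, -77, 4], [-330, -77, 4]], dr=[[0, 0, 0], [0, 0, 0], [0, 0, 0], [0, 0, 0], [0, 0, 0], [0, 0, 0], [0, 0, 0], [0, 0, 0], [0, 0, 0], [0, 0, 0]])

```text
clock: 7.95
position: [498.0, 401.4, 395.0]
ee_rot: [0.776, -0.631, -0.0, 0.002]
contact_force: [-0.3, 0.0, 0.3]
gripper_width: 84.8
grasp_force: 0.0
```

```bash
python3 - <<'E'
from h import *
m=arm.camera_model("wrist");im=arm.get_image("wrist")[:,:,::-1];cv2.imwrite("pics/w4.png",im);np.save("w4.npy",m["pose"])
a=-1.37;u=np.array([np.cos(a),np.sin(a),0]);o=np.array([494,418,90])
print(proj(m,[o-85*u,o,o+75*u]));s=arm.read_state();print(s["position"],ypsi(Ro.from_quat(s["ee_rot"])),s["joint_vel"])
E
```

```text
[[321.451 280.888]
 [321.705 204.667]
 [321.972 124.588]]
[498.171 401.14  395.701] -2.9377282541653766 [-0.006 -0.014  0.011  0.002 -0.001 -0.002]
```

View pics/w4.png

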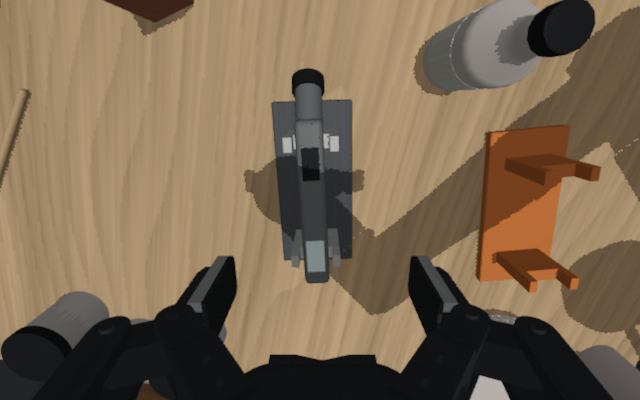

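The wand's handle runs from its tail at (316,276) to the bend at (309,121). The cheek tops are at (287,145), (334,143), (296,262) and (337,262).

```bash
python3 - <<'E'
from h import *
m={**arm.camera_model("wrist"),"pose":np.load("w4.npy")}
h=cast(m,[[316,274],[309.5,121]],90);d=h[1]-h[0];print("tail,bend",h,np.linalg.norm(d),"yaw",np.arctan2(d[1],d[0]),"origin",h[0]+85*d/np.linalg.norm(d))
c=cast(m,[[287,145],[334,143],[296,262],[337,262]],80);print("cheeks ctr",c.mean(0),"fore-aft",np.linalg.norm(c[:2].mean(0)-c[2:].mean(0)))
b=cast(m,[[273,102],[351,100],[352,259],[284,259]],12);print("base ctr",b.mean(0),np.linalg.norm(b[0]-b[1]),np.linalg.norm(b[1]-b[2]));e=b[1]-b[2];print(np.arctan2(e[1],e[0]))
E
```

```text
tail,bend [[484.279 494.279  90.   ]
 [520.291 343.714  90.   ]] 154.8111651569395 yaw -1.336032421012287 origin [504.052 411.61   90.   ]
cheeks ctr [500.591 425.481  80.   ] fore-aft 124.95730315973977
base ctr [500.411 424.913  12.   ] 86.15453729034715 198.87396215441703
-1.3295461310564605
```

```bash
python3 -c "
from h import *
plan([503.4,414,76],-1.334-np.pi/2)"
```

```text
travel [-11.742  -8.007 164.673] dr [ 0.002 -0.001 -0.033] tcp [498.171 401.14  395.701] j1,j6 0.9303990213525578 -0.726454489566322 psi -2.9377282541653766 j6 end -0.7490505554409449
```

Emit:
move_arm(fingers=[85, 85, 85, 85, 85, 85, 85, 85], travel=[[-12, -8, 20], [-12, -8, 60], [-12, -8, 100], [-12, -8, 135], [-12, -8, 155], [-12, -8, 165], [-12, -8, 165], [-12, -8, 165]], dr=[[0.002, 0, -0.033], [0.002, 0, -0.033], [0.002, 0, -0.033], [0.002, 0, -0.033], [0.002, 0, -0.033], [0.002, 0, -0.033], [0.002, 0, -0.033], [0.002, 0, -0.033]])

```text
clock: 8.8
position: [504.1, 415.6, 233.0]
ee_rot: [0.786, -0.618, 0.001, -0.002]
contact_force: [-0.0, -0.3, 1.2]
gripper_width: 84.9
grasp_force: 0.0
```

Emit:
move_arm(fingers=[60, 40, 30, 20, 10, 0, 0, 0, 0], travel=[[0, 0, 0], [0, 0, 0], [0, 0, 0], [0, 0, 0], [0, 0, 0], [0, 0, 0], [0, 0, 0], [0, 0, 0], [0, 0, 0]], dr=[[0, 0, 0], [0, 0, 0], [0, 0, 0], [0, 0, 0], [0, 0, 0], [0, 0, 0], [0, 0, 0], [0, 0, 0], [0, 0, 0]])

```text
clock: 9.7
position: [503.6, 416.0, 232.2]
ee_rot: [0.786, -0.618, 0.001, -0.001]
contact_force: [-1.8, 0.1, 5.1]
gripper_width: 25.3
grasp_force: 59.7
```

```bash
python3 -c "
from h import *
s=arm.read_state();print(s['position'],s['ee_rot'],ypsi(Ro.from_quat(s['ee_rot'])),s['contact_force'],s['gripper_width'],s['grasp_force'])"
```

```text
[503.643 416.03  232.211] [ 0.786 -0.618  0.001 -0.001] -2.903239194596934 [-1.827  0.053  5.079] 25.271701786613868 59.70487654209137
```

The wand is gripped at 25.3 mm. I'll lift it.

Emit:
move_arm(fingers=[0, 0, 0, 0, 0, 0, 0, 0, 0, 0], travel=[[0, 0, -5], [0, 0, -15], [0, 0, -35], [0, 0, -65], [0, 0, -100], [0, 0, -135], [0, 0, -165], [0, 0, -190], [0, 0, -200], [0, 0, -200]], dr=[[0, 0, 0], [0, 0, 0], [0, 0, 0], [0, 0, 0], [0, 0, 0], [0, 0, 0], [0, 0, 0], [0, 0, 0], [0, 0, 0], [0, 0, 0]])

```text
clock: 10.7
position: [503.1, 415.5, 432.8]
ee_rot: [0.786, -0.618, 0.0, -0.002]
contact_force: [-0.4, 0.1, -2.3]
gripper_width: 25.0
grasp_force: 59.0
```

```bash
python3 -c "
from h import *
plan([664,141.5,275],-2.98-np.pi/2)
s=arm.read_state();print(s['gripper_width'],s['contact_force'],s['wrist_torque'])"
```

```text
travel [304.163 -91.864   2.643] dr [-0.001  0.004  1.647] tcp [503.068 415.46  432.811] j1,j6 0.9379687715063635 -0.7005225277213033 psi -2.903813606350228 j6 end 0.4661149440667979
25.002666925675378 [-0.383  0.105 -2.254] [-0.003  0.004 -0.011]
```

Emit:
move_arm(fingers=[0, 0, 0, 0, 0, 0, 0, 0, 0, 0], travel=[[15, -5, 0], [40, -12, 0], [75, -23, 0], [110, -33, 0], [145, -44, 0], [180, -54, 0], [215, -65, 0], [245, -74, 0], [270, -81, 0], [290, -87, 0]], dr=[[0, 0, 0.08], [0, 0, 0.2], [0, 0, 0.33], [0, 0, 0.46], [0, 0, 0.6], [0, 0, 0.74], [0, 0, 0.88], [0, 0, 1.02], [0, 0, 1.16], [0, 0, 1.3]])

```text
clock: 11.7
position: [656.5, 152.7, 428.6]
ee_rot: [-0.248, 0.969, -0.0, -0.002]
contact_force: [0.0, -0.3, -2.6]
gripper_width: 25.2
grasp_force: 59.1
```

Emit:
move_arm(fingers=[0, 0, 0, 0, 0, 0], travel=[[0, 0, 0], [0, 0, 0], [0, 0, 0], [0, 0, 0], [0, 0, 0], [0, 0, 0]], dr=[[0, 0, 0.12], [0, 0, 0.22], [0, 0, 0.3], [0, 0, 0.34], [0, 0, 0.347], [0, 0, 0.347]])

```text
clock: 12.3
position: [656.0, 154.4, 429.8]
ee_rot: [-0.081, 0.997, -0.0, -0.001]
contact_force: [-0.4, -0.5, -0.3]
gripper_width: 25.2
grasp_force: 59.1
```

```bash
python3 - <<'E'
from h import *
plan([664,141.5,164.6],-2.98-np.pi/2)
im=arm.get_image("top")[:,:,::-1];m=arm.camera_model("top");b=cv2.resize(im[90:250,180:340],(600,600),interpolation=cv2.INTER_CUBIC);cv2.imwrite("pics/t5.png",b)
s=arm.read_state();print(s['gripper_width'],s['joints'])
E
```

```text
travel [ -5.987 -13.94  110.198] dr [-0.    -0.001  0.001] tcp [655.972 154.353 429.8  ] j1,j6 0.4705071964152209 -1.8790128138070616 psi 1.733079294338031 j6 end -1.8994612412840102
25.290941930049744 [ 0.471  0.455  0.183  0.    -1.299 -1.879]
```

Emit:
move_arm(fingers=[0, 0, 0, 0, 0, 0, 0], travel=[[-6, -14, 15], [-6, -14, 40], [-6, -14, 70], [-6, -14, 95], [-6, -14, 107], [-6, -14, 110], [-6, -14, 110]], dr=[[0, 0, 0], [0, 0, 0], [0, 0, 0], [0, 0, 0], [0, 0, 0], [0, 0, 0], [0, 0, 0]])

```text
clock: 13.05
position: [664.8, 141.4, 321.9]
ee_rot: [-0.081, 0.997, -0.0, 0.001]
contact_force: [0.4, 0.0, -0.8]
gripper_width: 25.2
grasp_force: 59.1
```

```bash
python3 - <<'E'
from h import *
plan([664,141.5,164.6],-2.98-np.pi/2)
m=arm.camera_model("wrist");im=arm.get_image("wrist")[:,:,::-1];ms=arm.camera_model("side");sd=arm.get_image("side")[:,:,::-1];tp=arm.get_image("top")[:,:,::-1]
c=np.zeros((600,800,3),np.uint8);c[:250,:400]=cv2.resize(im,(400,250));c[:250,400:]=cv2.resize(sd[120:245,220:420],(400,250),interpolation=2)
c[250:,:700]=cv2.resize(tp[110:235,200:400],(700,350)[:2] if 0 else (560,350),interpolation=2) if 0 else cv2.resize(tp[110:235,200:450],(700,350),interpolation=2)
cv2.imwrite("pics/c6.png",c);cv2.imwrite("pics/s6.png",sd);cv2.imwrite("pics/t6.png",tp)
u=np.array([np.cos(-2.98),np.sin(-2.98),0])
o=np.array([661,141,162.4]);nose=o+120*u+[0,0,-31.5];pts=[nose,[478,111.5,85],o-85*u]
for n,k in (("side",ms),("top",arm.camera_model("top")),("wrist",m)): print(n,proj(k,pts))
E
```

```text
travel [0.817 0.263 2.266] dr [-0.     0.002  0.   ] tcp [664.843 141.372 321.868] j1,j6 0.4470168892904261 -1.856363578942864 psi 1.7327518119767549 j6 end -1.85555728752339
side [[323.662 170.338]
 [307.452 186.151]
 [371.81  150.034]]
top [[280.755 174.87 ]
 [285.424 199.911]
 [269.217 103.904]]
wrist [[ 323.389   -3.03 ]
 [ 323.869 -120.791]
 [ 322.989  395.511]]
```

View pics/c6.png

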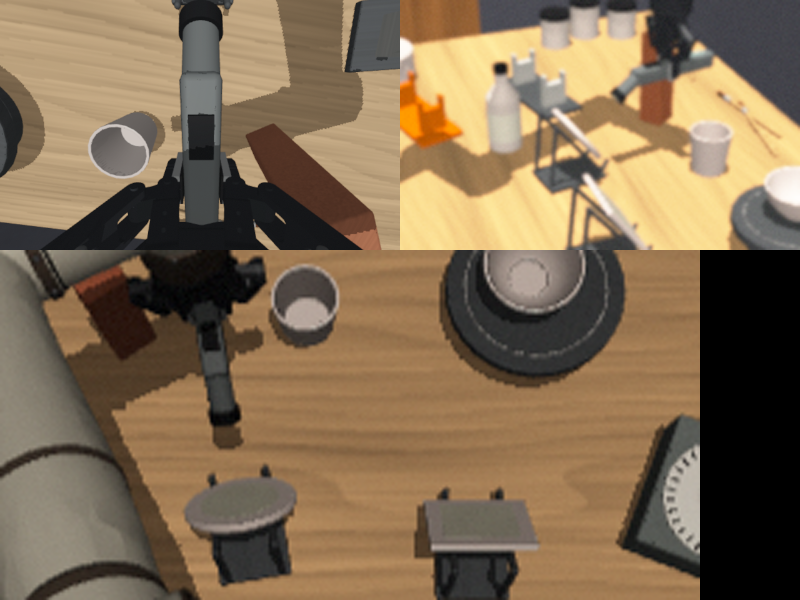

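The top crop shows the nose tip at about (225,425), i.e. pixel (280,173), and in the side view it is near (328,170). Both put it slightly short of the expected (281,175) and (324,170), so I'll measure it exactly.

```bash
python3 - <<'E'
from h import *
t=cv2.cvtColor(cv2.imread("pics/t6.png"),cv2.COLOR_BGR2GRAY);s=cv2.cvtColor(cv2.imread("pics/s6.png"),cv2.COLOR_BGR2GRAY)
print("top",t[162:182,272:290:1]);print("side cols320-342 rows 156-176\n",s[156:178,320:344])
u=np.array([np.cos(-2.98),np.sin(-2.98),0]);v=np.array([-u[1],u[0],0]);los=np.cos(.611)*u-[0,0,np.sin(.611)];w=np.cross(los,v);w*=np.sign(w[2])
for n in ("top","side"):
    m=arm.camera_model(n)
    for off in (3,-5,-10):
        ns=np.array([664.8,141.4,164.7])+off*u+120*u+[0,0,-31.5]
        a=np.linspace(0,2*np.pi,24);P=proj(m,ns+15*(np.cos(a)[:,None]*v+np.sin(a)[:,None]*w))
        print(n,off,"rim px",P.min(0),P.max(0))
E
```

```text
top [[132 130  49  53  58  63  65  66  63  58  49  69 132 131 130 130 129 129]
 [138 133  42  46  58  65  63  65  65  61  52  56 132 130 131 129 133 128]
 [134 134 109  45  58  60  64  65  64  63  52  45  84 132 134 132 133 134]
 [127 129 126  44  57  62  64  66  63  63  54  42  29  92 127 128 131 131]
 [130 130 102  37  51  60  62  68  65  63  57  32  13  64 124 125 126 126]
 [135 129  74  21  43  48  51  56  44  44  31  17   5  38 125 124 125 125]
 [134 136  61  10  21  22  27  26  22  22   8   8   7  24 131 131 129 134]
 [133 132  81   6  10   5  11  10   9  12   5   8   2  20 113 133 130 133]
 [128 124 110   9   9   6   9  14   8  14  11  12   4  33 118 131 131 127]
 [125 121 121  25   6  10   6  12  11   9   9  16  52 100 125 120 126 124]
 [128 128 131  78  17  17  18  22  22  29  28  57 111 125 125 124 125 127]
 [131 132 132 119  53  55  53  55  54  55  57  66  89  93 127 127 123 124]
 [128 129 128 123  64  65  64  62  63  63  63  65  61  69 125 125 124 124]
 [125 128 131 125  62  63  63  64  64  64  62  62  62  70 126 123 123 124]
 [120 121 124 119  60  62  63  61  65  61  60 
[... 2261 characters left out ...]
30 130 129 128 126 124 125 125 127 128 130 130 127 128 137 150 177
  188 163 123  97  95  94]
 [128 128 127 128 131 126 122 126 124 124 127 130 130 132 127 127 127 141
  143 130 110  97  92  97]
 [128 127 132 130 130 129 130 126 126 126 125 126 133 129 129 125 128 124
  124 117 105  95  94  95]
 [131 129 127 129 130 132 129 129 127 127 124 127 127 130 128 127 130 125
  120 116 103  93  96  94]]
top 3 rim px [275.565 172.378] [285.895 176.446]
top -5 rim px [275.159 169.727] [285.479 173.733]
top -10 rim px [274.906 168.073] [285.219 172.041]
side 3 rim px [320.923 166.66 ] [326.885 172.769]
side -5 rim px [322.889 166.149] [328.841 172.246]
side -10 rim px [324.112 165.83 ] [330.059 171.92 ]
```

The nose is about 12 mm short, because the wand sits about 9 mm back in the grip. I'll move forward 12.5 mm and hold.

Emit:
move_arm(fingers=[0, 0, 0, 0, 0, 0, 0, 0, 0, 0], travel=[[4, 0, 1], [9, 0, 2], [12, 0, 2], [12.5, 0, 2], [12.5, 0, 2], [12.5, 0, 2], [12.5, 0, 2], [12.5, 0, 2], [12.5, 0, 2], [12.5, 0, 2]], dr=[[0, 0, 0], [0, 0, 0], [0, 0, 0], [0, 0, 0], [0, 0, 0], [0, 0, 0], [0, 0, 0], [0, 0, 0], [0, 0, 0], [0, 0, 0]])

```text
clock: 14.2
position: [652.1, 139.5, 319.7]
ee_rot: [-0.081, 0.997, 0.0, 0.001]
contact_force: [0.7, -0.1, -1.0]
gripper_width: 25.2
grasp_force: 59.1
```

```bash
python3 - <<'E'
from h import *
t=cv2.cvtColor(arm.get_image("top"),cv2.COLOR_RGB2GRAY);s=cv2.cvtColor(arm.get_image("side"),cv2.COLOR_RGB2GRAY)
print(t[168:182,278:282].T,"\n",s[164:174,318:334])
st=arm.read_state();p=np.array(st["position"]);psi=ypsi(Ro.from_quat(st["ee_rot"]));a=psi+np.pi/2
u=np.array([np.cos(a),np.sin(a),0]);o=p+[0,0,-157.2]-9*u
print(p,"spot",o+185.6*u-[0,0,77.4],"yaw",a)
v=np.array([-u[1],u[0],0]);los=np.cos(.611)*u-[0,0,np.sin(.611)];w=np.cross(los,v)
for n in ("top","side"):
    q=np.linspace(0,2*np.pi,24);P=proj(arm.camera_model(n),o+120*u-[0,0,31.5]+15*(np.cos(q)[:,None]*v+np.sin(q)[:,None]*w));print(n,P.min(0),P.max(0))
E
```

```text
[[64 63 63 62 51 23 11 10 10 17 50 60 57 61]
 [68 67 66 64 52 28 11 10 12 18 52 58 58 59]
 [64 66 68 65 46 23 15  9 12 28 54 61 55 58]
 [63 63 63 64 45 21 12 11 12 25 57 59 59 58]] 
 [[221 219 220 218 220 209 197 185 169 156 153 154 150 138 127 119]
 [219 220 220 216 202 173 146 138 145 153 154 147 140 126 122 126]
 [219 219 216 204 166 116  85  90 116 140 145 136 125 116 129 160]
 [217 216 208 183 125  74  51  58  84 110 123 123 117 127 162 196]
 [193 192 185 156 107  66  48  50  57  76  92 104 124 160 196 216]
 [146 147 143 131 111  82  58  51  46  47  64  98 151 193 214 221]
 [128 130 129 127 121 101  82  63  41  39  49 105 174 210 218 219]
 [128 127 128 127 126 118 103  80  52  38  59 116 183 213 219 218]
 [127 127 128 127 129 126 119  98  74  58  77 128 176 203 216 219]
 [129 128 130 131 129 126 125 113  95  85  99 121 149 179 204 212]]
[652.144 139.516 319.7  ] spot [477.849 111.08   85.1  ] yaw 3.303316582936531
top [275.633 172.836] [285.946 176.907]
side [320.704 167.251] [326.662 173.353]
```

The nose matches the prediction in both views, so I'll hold here.

Emit:
move_arm(fingers=[0, 0, 0, 0, 0, 0, 0, 0, 0, 0], travel=[[0, 0, 0], [0, 0, 0], [0, 0, 0], [0, 0, 0], [0, 0, 0], [0, 0, 0], [0, 0, 0], [0, 0, 0], [0, 0, 0], [0, 0, 0]], dr=[[0, 0, 0], [0, 0, 0], [0, 0, 0], [0, 0, 0], [0, 0, 0], [0, 0, 0], [0, 0, 0], [0, 0, 0], [0, 0, 0], [0, 0, 0]])

```text
clock: 15.3
position: [652.1, 139.5, 319.7]
ee_rot: [-0.081, 0.997, 0.0, 0.001]
contact_force: [-0.2, 0.5, -2.4]
gripper_width: 25.1
grasp_force: 59.1
```

Emit:
move_arm(fingers=[0, 0, 0, 0, 0, 0, 0, 0, 0, 0], travel=[[0, 0, 0], [0, 0, 0], [0, 0, 0], [0, 0, 0], [0, 0, 0], [0, 0, 0], [0, 0, 0], [0, 0, 0], [0, 0, 0], [0, 0, 0]], dr=[[0, 0, 0], [0, 0, 0], [0, 0, 0], [0, 0, 0], [0, 0, 0], [0, 0, 0], [0, 0, 0], [0, 0, 0], [0, 0, 0], [0, 0, 0]])

```text
clock: 16.3
position: [652.1, 139.5, 319.7]
ee_rot: [-0.081, 0.997, 0.0, 0.001]
contact_force: [0.9, -0.9, -2.5]
gripper_width: 25.6
grasp_force: 59.1
```

Emit:
move_arm(fingers=[0, 0, 0, 0, 0, 0, 0, 0], travel=[[-5, 0, -10], [-15, 0, -30], [-20, 0, -60], [-20, 0, -90], [-20, 0, -110], [-20, 0, -116], [-20, 0, -116], [-20, 0, -116]], dr=[[0, 0, 0], [0, 0, 0], [0, 0, 0], [0, 0, 0], [0, 0, 0], [0, 0, 0], [0, 0, 0], [0, 0, 0]])

```text
clock: 17.1
position: [671.4, 142.7, 434.3]
ee_rot: [-0.081, 0.997, 0.0, -0.0]
contact_force: [-0.7, -0.4, -2.0]
gripper_width: 25.0
grasp_force: 59.1
```

```bash
python3 -c "
from h import *
plan([503.6,416.0,277],-2.903)
print(arm.read_state()['clock'])"
```

```text
travel [121.67  296.772   2.433] dr [ 0.001 -0.    -1.648] tcp [671.435 142.67  434.326] j1,j6 0.44427292590253337 -1.8534003898805262 psi 1.7323914749505767 j6 end -3.020139089645609
17.1
```

Emit:
move_arm(fingers=[0, 0, 0, 0, 0, 0, 0, 0, 0, 0], travel=[[6, 15, 0], [16, 39, 0], [30, 73, 0], [44, 107, 0], [58, 141, 0], [72, 176, 0], [86, 210, 0], [98, 239, 0], [108, 263, 0], [116, 283, 0]], dr=[[0, 0, -0.08], [0, 0, -0.2], [0, 0, -0.33], [0, 0, -0.46], [0, 0, -0.6], [0, 0, -0.74], [0, 0, -0.88], [0, 0, -1.02], [0, 0, -1.16], [0, 0, -1.3]])

```text
clock: 18.1
position: [510.4, 404.7, 433.5]
ee_rot: [-0.67, 0.742, -0.001, -0.001]
contact_force: [1.1, -0.3, -2.4]
gripper_width: 25.3
grasp_force: 59.1
```

Emit:
move_arm(fingers=[0, 0, 0, 0, 0, 0], travel=[[0, 0, 0], [0, 0, 0], [0, 0, 0], [0, 0, 0], [0, 0, 0], [0, 0, 0]], dr=[[0, 0, -0.12], [0, 0, -0.22], [0, 0, -0.3], [0, 0, -0.34], [0, 0, -0.348], [0, 0, -0.348]])

```text
clock: 18.7
position: [511.5, 403.3, 434.3]
ee_rot: [0.786, -0.618, 0.001, 0.0]
contact_force: [-0.0, -0.1, -1.0]
gripper_width: 25.2
grasp_force: 59.1
```

```bash
python3 -c "
from h import *
plan([503.6,416.0,77.2],-2.9032)
print(arm.read_state()['clock'])"
```

```text
travel [-14.466   4.672 202.058] dr [-0.    -0.001 -0.   ] tcp [511.492 403.298 434.276] j1,j6 0.9157334483387428 -0.6777346196332944 psi -2.9032961687778474 j6 end -0.6550777722167956
18.7
```

Emit:
move_arm(fingers=[0, 0, 0, 0, 0, 0, 0, 0], travel=[[-14.5, 4.7, 10], [-14.5, 4.7, 35], [-14.5, 4.7, 70], [-14.5, 4.7, 105], [-14.5, 4.7, 135], [-14.5, 4.7, 148], [-14.5, 4.7, 150], [-14.5, 4.7, 150]], dr=[[0, 0, 0], [0, 0, 0], [0, 0, 0], [0, 0, 0], [0, 0, 0], [0, 0, 0], [0, 0, 0], [0, 0, 0]])

```text
clock: 19.5
position: [504.1, 417.0, 286.3]
ee_rot: [0.787, -0.618, 0.001, -0.001]
contact_force: [0.1, -0.8, -1.2]
gripper_width: 25.1
grasp_force: 59.2
```

```bash
python3 -c "
from h import *
plan([503.6,416.0,77.2],-2.9032)"
```

```text
travel [ 0.892  0.863 54.07 ] dr [-0.003  0.     0.001] tcp [504.054 417.008 286.273] j1,j6 0.9383111917225725 -0.7001237392282476 psi -2.902107416470851 j6 end -0.6997779510975554
```

Emit:
move_arm(fingers=[0, 0, 0, 0, 0, 0, 0, 0], travel=[[0.9, 0.9, 12], [0.9, 0.9, 25], [0.9, 0.9, 36], [0.9, 0.9, 43], [0.9, 0.9, 47], [0.9, 0.9, 49], [0.9, 0.9, 50], [0.9, 0.9, 50]], dr=[[0, 0, 0], [0, 0, 0], [0, 0, 0], [0, 0, 0], [0, 0, 0], [0, 0, 0], [0, 0, 0], [0, 0, 0]])

```text
clock: 20.3
position: [503.4, 415.4, 235.8]
ee_rot: [0.786, -0.618, 0.001, -0.001]
contact_force: [0.4, 0.3, -2.0]
gripper_width: 25.2
grasp_force: 59.2
```

```bash
python3 -c "
from h import *
plan([503.6,416.0,77.2],-2.9032);print(arm.read_state()['contact_force'])"
```

```text
travel [-0.524 -0.376  3.567] dr [-0.002  0.     0.001] tcp [503.351 415.399 235.766] j1,j6 0.9376072486767209 -0.6997014756437017 psi -2.902493910803479 j6 end -0.6985284722303334
[ 0.398  0.302 -1.983]
```

Emit:
move_arm(fingers=[0, 0, 0, 0, 0, 0], travel=[[0, -0.4, 1.5], [0, -0.4, 2.5], [0, -0.4, 3.5], [0, -0.4, 4], [0, -0.4, 4], [0, -0.4, 4]], dr=[[0, 0, 0], [0, 0, 0], [0, 0, 0], [0, 0, 0], [0, 0, 0], [0, 0, 0]])

```text
clock: 20.9
position: [503.7, 415.4, 232.3]
ee_rot: [0.786, -0.618, 0.001, -0.001]
contact_force: [-2.1, -0.7, 4.2]
gripper_width: 25.1
grasp_force: 59.8
```

The wand is seated: same height as at the grasp, with light upward contact. I'll release it and rise.

Emit:
move_arm(fingers=[30, 40, 60, 85, 85, 85, 85, 85], travel=[[0, 0, 0], [0, 0, 0], [0, 0, 0], [0, 0, 0], [0, 0, 0], [0, 0, 0], [0, 0, 0], [0, 0, 0]], dr=[[0, 0, 0], [0, 0, 0], [0, 0, 0], [0, 0, 0], [0, 0, 0], [0, 0, 0], [0, 0, 0], [0, 0, 0]])

```text
clock: 21.7
position: [503.7, 415.4, 231.5]
ee_rot: [0.786, -0.618, 0.001, -0.001]
contact_force: [-0.1, 0.6, 0.3]
gripper_width: 84.9
grasp_force: 0.0
```

Emit:
move_arm(fingers=[85, 85, 85, 85, 85, 85, 85, 85], travel=[[0, 0, -10], [0, 0, -30], [0, 0, -60], [0, 0, -100], [0, 0, -140], [0, 0, -165], [0, 0, -165], [0, 0, -165]], dr=[[0, 0, 0], [0, 0, 0], [0, 0, 0], [0, 0, 0], [0, 0, 0], [0, 0, 0], [0, 0, 0], [0, 0, 0]])

```text
clock: 22.5
position: [503.1, 415.1, 397.6]
ee_rot: [0.786, -0.618, 0.0, -0.002]
contact_force: [0.9, 0.1, -0.5]
gripper_width: 85.0
grasp_force: 0.0
```

```bash
python3 - <<'E'
from h import *
m=arm.camera_model("wrist");im=arm.get_image("wrist")[:,:,::-1];cv2.imwrite("pics/w7.png",im);np.save("w7.npy",m["pose"])
s=arm.read_state();print(s["gripper_width"],s["contact_force"],s["clock"])
E
```

```text
84.58226682369633 [ 0.439 -0.261 -0.444] 22.55
```

View pics/w7.png

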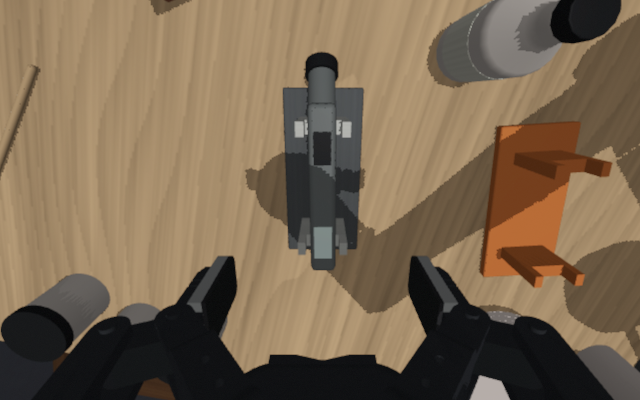

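The wand lies level in both notches, its tail at (322,269) and nose tip at (321,53), with the nose at the same end as before. I'll do a quick numeric check and hand in.

```bash
python3 - <<'E'
from h import *
m={**arm.camera_model("wrist"),"pose":np.load("w7.npy")}
h=cast(m,[[322.5,268],[321.5,104]],90);c=cast(m,[[300,129],[346,129],[304,248],[341,247]],80).mean(0);b=cast(m,[[283,88],[363,88],[357,248],[290,248]],12).mean(0)
d=(h[1]-h[0])/np.linalg.norm(h[1]-h[0]);o=h[0]+85*d;u=np.array([np.cos(-1.333),np.sin(-1.333),0]);n=np.array([-u[1],u[0],0])
for q in(c,b):print("along",(o-q)@u,"across",(o-q)@n)
s=arm.read_state();print(s["joint_vel"])
if abs((o-c)@u)<15 and abs((o-c)@n)<6: print(arm.job_done())
E
```

```text
along 5.099845269979163 across 0.6606643385261444
along 5.33266744305894 across 1.2205742568813849
[-0.     0.021 -0.022  0.001  0.001 -0.002]
the job is handed in; nothing more can be done
None
```

The job is handed in at about 23 s of the 72 s allowed. The knob is on its zero stop, the wand was held 80 mm square to the round plate for over two seconds, and it is now back in its cradle, released, about 5 mm along and 1 mm across from the seat by camera; the judge's verdict was not shown.

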